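# Wedge a sagging tube-rack plate level

### The arm

A 6-joint arm with a two-finger parallel gripper is mounted at the origin on the work surface. World frame = base frame: x ahead of the robot, y to its left, z up, the work surface at z = 0. Lengths are in m, angles in rad, forces in N, time in s.
With the tool pointing down it reaches from about 0.35 to 0.775 m from the base axis. Payload 7.3 kg.
Tool frame: the origin (TCP) lies between the finger pads; the fingertips stand 22 mm ahead of it and the grasp point (between the pads) lies 3 mm ahead of it; z points along the fingers, y is the direction in which the jaws open and shut (so a half turn about z gives the same grasp; the last joint's range is limited). The gripper opens to 92 mm and grips with 3 to 60 N. Pads are 19 mm wide; open, the fingers measure 130 mm over their backs; the gripper's body (75 mm by 190 mm) begins 47 mm behind the grasp point.
Start: joints at [1.011, 0.342, 1.524, -0, 1.275, -0.146], TCP at [0.211, 0.481, 0.215] pointing down, gripper open.
Joint ranges: [-2.53, 2.53], [-0.77, 2.02], [0.04, 2.7], [-1, 4.14], [0.28, 2.66], [-3.11, 3.11]. Speed limits (rad/s): [2.57, 2.57, 3.14, 3.14, 3.14, 3.14].

### API

Orientations are given as a rotation vector (axis times angle).
In Python, from plant import read_state, viewer, finish_job gives the robot as it stands.
- The arm moves only by the shell command python3 -m handwheel 'ROWS' [FORCE]. ROWS is JSON, a list that holds one entry, the list of rows, each a list of 7 numbers: the shift along the tool's x, y, z normalised to -1 to 1, where 1 is 0.04 m, then the turn, a rotation vector about the tool's x, y, z normalised to -1 to 1, where 1 is 0.12 rad, then the opening, from 0 (shut) to 1 (fully open). In form: [[[dx, dy, dz, wx, wy, wz, fingers], ...]]. A call has 1 to 5 rows; each row shifts and turns the commanded pose from where the row before left it, along the tool's axes as they then stand; what a row does not reach is not made up. A row lasts 1/10 s, in which the tool goes at most 50 mm and 8.59 degrees, less where a joint would pass 70% of its speed; a pose out of reach is approached as far as the arm can. A call with a number of a shift or a turn outside -1 to 1 is refused whole. A call with a gripper value outside its range is refused whole. The fingers move at their own pace and stop on an object; FORCE is the grip in N (left out, the last holds). Time passes only in rows, so rows that do not move let the fingers close. It gives the time, the measured TCP pose, the force and the opening at its end, in the units of the state.
- read_state(): the state, without advancing time (a new reading comes with each control period).
- viewer.grab_frame(name): name is "scene" or "top" or "wrist"; returns a dict with "pixels" (480x640x3 uint8, red, green, blue), "fov_y" (degrees; the focal length in pixels is half the picture's height over the tangent of half this angle, whatever the lens; pixels are square), "cx", "cy" (the principal point, pixels), "R" (3x3) and "t" (3): a world point X has camera coordinates R X + t. Camera axes: x right, y down, z forward; pixel columns grow to the right and rows downward; lengths in m; the calibration is good to about 2 mm. A picture is of the moment at which its call begins. There is no depth.
- finish_job(): hands the job in, once; it reports no verdict.
The state is a dict: "time_s": time; "qpos": joint angles; "dq": joint speeds; "effort": joint torques, N m; "tcp_pos": TCP position; "tcp_rot": TCP orientation; "ft_force": force on the tool from outside, world axes, zero at the start; "ft_torque": the same for the moment, N m; "opening": opening from 0.0 (shut) to 1.0 (fully open).
Only numpy, scipy, OpenCV 4.12 (cv2) and the standard library are available. Lean on these libraries where they do the work, as an engineer would, in place of code of your own. Each camera call takes 0.05 s, during which the arm holds its last target.

### The job

The white hinged plate that carries the orange tube rack sags at its front edge. Take the tall grey wedge (not the slim wedge and not the plain block), push its thin end under the middle of that front edge until the plate is level, then let go and leave the wedge lying flat on the bench, holding the plate up.

Things in the scene. Friction and masses are not known exactly. Their poses are not given: they have to be found in the camera images.
- wedge: Tall grey plastic wedge, 130 mm long, 40 wide, 110 g, loose, thin end roughly away from the robot. Origin: centre of its underside; x points to its thin end, z up. The thin end (x = +65 mm) is 3 mm thick; the top rises evenly 1 in 3 over 99 mm to 36 mm, then runs level over the last 31 mm (tail). The slim wedge is only 28 wide and 14 tall; the plain block is 90 x 40 x 36 mm.
- wedge_tail (a point): Middle of the wedge's flat-topped tail, 22 mm above its underside, 49.5 mm behind the wedge's origin (away from the thin end): a good place to grip it from above, across its 40 mm width.
- plate: White plate 160 mm deep, 140 wide, 8 thick, hinged at its back on a fixed stand. An orange rack of blue-capped tubes is fixed on it, from 60 mm behind the front edge, 70 mm tall. Origin: middle of the hinge line, 30 mm above the bench; x points from front edge to hinge, y along the hinge, z is vertical when level. It sags 0.10 rad at first and lifts freely; the front edge presses with 2 to 4 N.
- front_edge (a point): Middle of the plate's front edge, on its underside; moves with the plate, same axes. 10 mm above the bench at first, 26 mm when level: then the tall wedge, pushed straight in along x, has its thin end 69 mm past this edge. The bench is bare in front and under the plate's middle to 140 mm behind the edge; rest posts stand 22 mm behind the edge, 62 mm to each side.
Mind the look-alikes: they are no part of the job. Leave any green or pink look-alike of the wedge alone.

How it is judged:
At the end, for the whole second after the job is handed in: The plate is level within 0.027 rad (1.5 degrees, about 12 mm either way in the wedge's depth) and rests on the tall wedge, whose origin is within 30 mm of the plate's centre line and which lies flat on the bench (within 0.06 rad, origin lower than 6 mm); both at rest (angle between plate's own z axis and vertical below 0.027 rad and contact force between wedge and plate above 0.3 N and y of wedge in the frame of plate between -0.03 and 0.03 m and angle between wedge's own z axis and vertical below 0.06 rad and height (world z) of wedge below 0.006 m and linear speed of wedge below 0.01 m/s and angular speed of plate below 0.05 rad/s); the robot touches nothing.
It also fails if it takes over 40 s, if anything falls off the work surface, if the arm or the gripper's body presses on something with over 40 N, if the wrist force passes 120 N, or if a joint passes its speed limit or range.

## Working session

There is one attempt and no reset: what is moved stays moved. The work goes in short steps, Python scripts to look and compute and a shell command to move; the robot and the scene stay as the last step left them, time stands still between calls to the robot, and variables do not carry over. Pictures are saved under pics/ and viewed, and the job is handed in when it is done.

```bash
mkdir -p pics; ls
python3 - <<'E'
from plant import read_state, viewer
import cv2
print(read_state())
for n in("scene","top","wrist"):
    f=viewer.grab_frame(n); cv2.imwrite(f"pics/{n}0.png",f["pixels"][:,:,::-1])
    print(n,f["fov_y"],f["cx"],f["cy"],f["R"],f["t"])
E
```

```text
pics
{'time_s': 0.0, 'qpos': array([ 1.01102606e+00,  3.42730893e-01,  1.52501528e+00, -4.18059865e-05,
        1.27540314e+00, -1.45974280e-01]), 'dq': array([ 0.00179511,  0.00079897, -0.0003048 ,  0.00044928, -0.0010871 ,
       -0.0008553 ]), 'effort': array([ 6.95552262e-04, -4.31241846e+01, -2.44218099e+01,  7.20028114e-02,
        5.58709516e-02, -1.23802511e-04]), 'tcp_pos': array([0.21084582, 0.48033296, 0.21434135]), 'tcp_rot': array([-6.45240067e-01, -3.07410477e+00,  2.31585961e-03]), 'ft_force': array([0.63134271, 0.1359084 , 0.17663575]), 'ft_torque': array([-0.04898286,  0.08459383, -0.05299802]), 'opening': 1.0005304147484313}
scene 44.30132460001327 319.0658917282435 237.00586532441346 [[ 0.48848565  0.87253386  0.00815104]
 [ 0.61191091 -0.33588731 -0.71606198]
 [-0.62205049  0.35477371 -0.69798911]] [-0.23735763 -0.3244911   1.58612784]
top 44.346389532776534 320.8353353329638 240.4748766395841 [[-0.00619771 -0.99960931  0.02725457]
 [-0.98261178  0.00103001 -0.18566913]
 [ 0.18556852 -0.02793138 -0.98223427]] [-0.08913467  0.62043374  1.27881168]
wrist 65.51474638110345 323.5383462831262 239.46050531563566 [[ 4.01909475e-01  9.15678993e-01 -8.69877227e-04]
 [ 8.80855756e-01 -3.86365031e-01  2.73523676e-01]
 [ 2.50123793e-01 -1.10697993e-01 -9.61864877e-01]] [-0.52471346 -0.03468145  0.38976686]
```

View pics/top0.png

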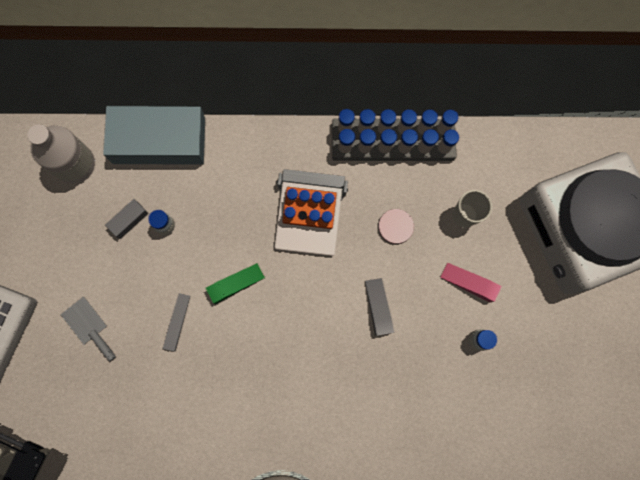

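View pics/scene0.png

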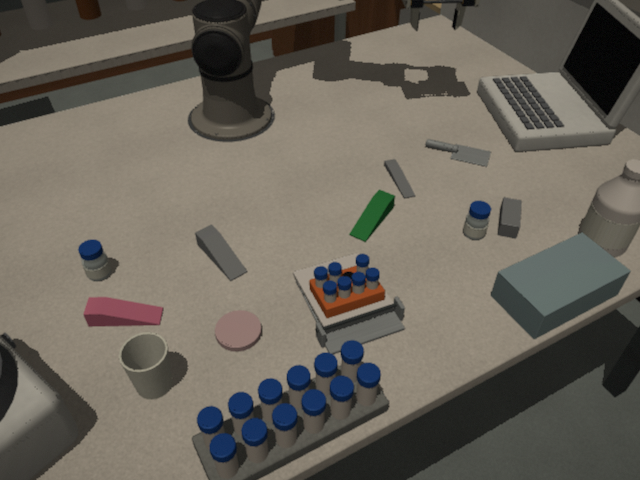

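View pics/wrist0.png

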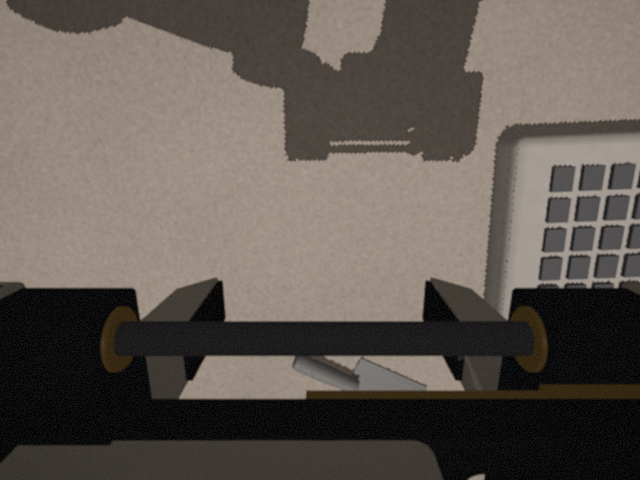

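The top view shows the tall grey wedge at about (379,307) and the plate front edge at about (306,252). The slim wedge is at (177,322) and the plain block at (126,219). I'll enlarge the top and scene views to get corners.

Run:
```python
import cv2
a=cv2.imread("pics/top0.png")[160:345,265:405]; cv2.imwrite("pics/tz.png",cv2.resize(a,None,fx=4,fy=3.24*4/3.24*0.8 and 4,interpolation=cv2.INTER_CUBIC)[:600*2])
b=cv2.imread("pics/top0.png")
cv2.imwrite("pics/tzw.png",cv2.resize(b[265:345,350:410],None,fx=7,fy=7,interpolation=cv2.INTER_CUBIC))
cv2.imwrite("pics/tzp.png",cv2.resize(b[165:265,265:355],None,fx=6,fy=6,interpolation=cv2.INTER_CUBIC))
c=cv2.imread("pics/scene0.png")
cv2.imwrite("pics/szw.png",cv2.resize(c[215:290,180:260],None,fx=8,fy=8,interpolation=cv2.INTER_CUBIC))
cv2.imwrite("pics/szp.png",cv2.resize(c[245:355,280:415],None,fx=5,fy=5,interpolation=cv2.INTER_CUBIC))
```

```text
(no output)
```

View pics/tzw.png

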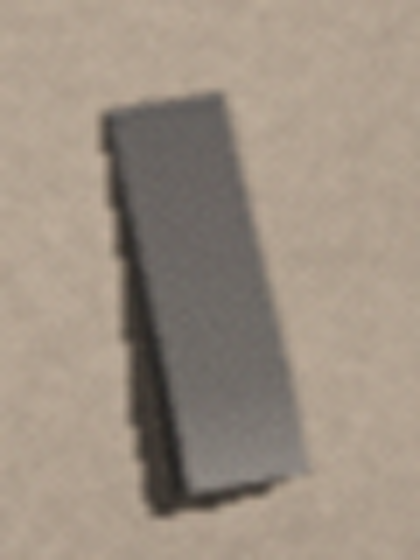

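View pics/tzp.png

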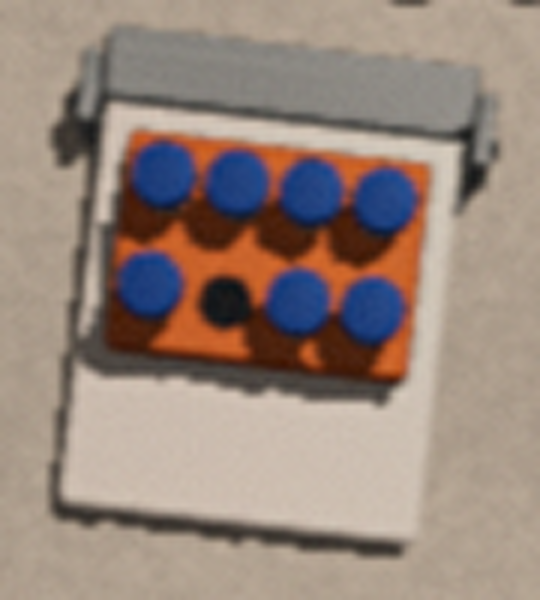

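View pics/szw.png

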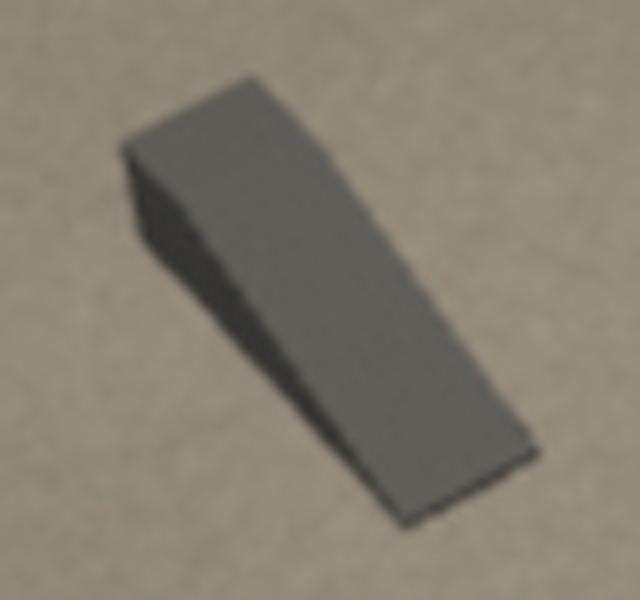

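View pics/szp.png

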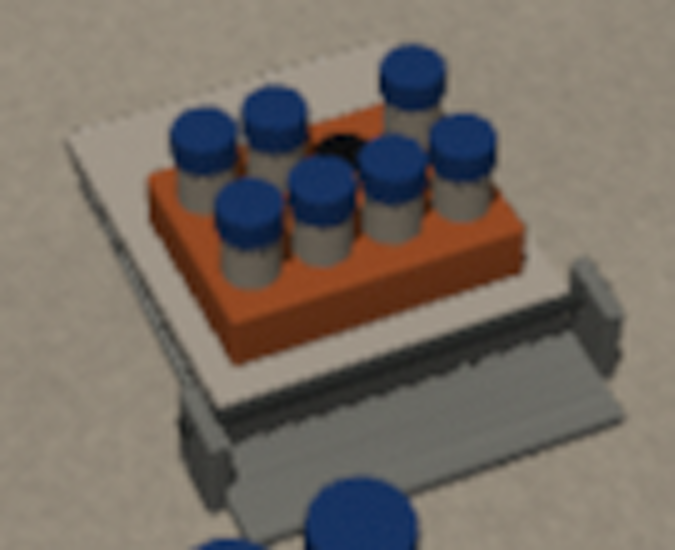

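```bash
cat > h.py <<'E'
import numpy as np
from scipy.optimize import least_squares
CAM={}
def cams():
    from plant import viewer
    return {n:viewer.grab_frame(n) for n in("top","scene")}
def proj(f,X):
    c=f["R"]@np.asarray(X).T+np.asarray(f["t"])[:,None]
    F=240/np.tan(np.radians(f["fov_y"])/2)
    return (F*c[:2]/c[2]+np.array([[f["cx"]],[f["cy"]]])).T
def full(p,off,s): return (np.array(p)+.5)/s-.5+np.array(off)
def fit(obs,x0,free=(0,1,2)):
    # obs: list (frame, local Nx3, pix Nx2); pose x,y,yaw
    def res(v):
        c,s=np.cos(v[2]),np.sin(v[2]);r=[]
        for f,L,p in obs:
            L=np.asarray(L)
            X=np.c_[v[0]+c*L[:,0]-s*L[:,1],v[1]+s*L[:,0]+c*L[:,1],L[:,2]]
            r.append((proj(f,X)-p).ravel())
        return np.concatenate(r)
    o=least_squares(res,x0); return o.x,res(o.x).round(1)
E
python3 - <<'E'
from h import *
C=cams()
W=np.array([[65,20,3],[65,-20,3],[-65,-20,36],[-65,20,36]])/1e3
pt=full([(105,113),(222,93),(312,472),(183,495)],(350,265),7)
ps=full([(540,455),(405,527),(125,148),(253,76)],(180,215),8)
for o in ([(C["top"],W,pt)],[(C["scene"],W,ps)],[(C["top"],W,pt),(C["scene"],W,ps)]): print("W",*fit(o,[.45,-.1,0]))
P=np.array([[-160,70,18],[-160,-70,18]])/1e3
qt=full([(62,498),(413,540)],(265,165),6)
S=np.array([[-160,-70,18],[0,-70,34],[0,70,34]])/1e3
qs=full([(68,140),(220,405),(575,298)],(280,245),5)
for o in ([(C["top"],P,qt)],[(C["scene"],S,qs)],[(C["top"],P,qt),(C["scene"],S,qs)]): print("P",*fit(o,[.7,0,0]))
print(proj(C["top"],[[.211,.481,.0]]))
E
```

```text
W [ 0.47442317 -0.22492691  0.15994476] [-0.1 -0.3 -0.1 -0.2 -0.5  0.4  0.6  0.1]
W [ 0.47845147 -0.22478027  0.16068093] [ 0.2 -0.   0.1  0.2 -0.5 -0.5  0.3  0.3]
W [ 0.47605799 -0.2246665   0.16014654] [-0.2 -1.  -0.2 -0.9 -0.6 -0.3  0.4 -0.6 -0.3 -0.8 -0.4 -0.6 -0.9 -1.3
 -0.1 -0.4]
P [ 0.76156921 -0.07305738 -0.12244111] [-0.5 -0.1  0.5  0.1]
P [ 0.76219543 -0.07060723 -0.12396269] [-0.4 -1.6  0.4  1.4 -0.1 -0.1]
P [ 0.76204016 -0.07084018 -0.11673901] [-1.1 -0.1 -0.  -0.3 -1.  -1.3  0.4  1.6 -0.4 -0.3]
[[ 62.96062561 427.18061613]]
```

```bash
python3 - <<'E'
from plant import read_state, viewer
import numpy as np
from scipy.spatial.transform import Rotation as R
f=viewer.grab_frame("wrist");s=read_state();C=-f["R"].T@f["t"]
A=R.from_rotvec(s["tcp_rot"]).as_matrix();print(C,A.round(3),A.T@(C-s["tcp_pos"]))
E
python3 -m handwheel '[[[-0.7,-0.32,0,0,0,0,1],[-0.7,-0.32,0,0,0,0,1],[-0.7,-0.32,0,0,0,0,1],[-0.7,-0.32,0,0,0,0,1],[-0.7,-0.32,0,0,0,0,1]]]' 30
python3 -m handwheel '[[[-0.7,-0.32,0,0,0,0,1],[-0.7,-0.32,0,0,0,0,1],[-0.7,-0.32,0,0,0,0,1],[-0.7,-0.32,0,0,0,0,1],[-0.7,-0.32,0,0,0,0,1]]]'
```

```text
[0.14399051 0.51028658 0.38422118] [[-0.916  0.402 -0.   ]
 [ 0.402  0.916 -0.   ]
 [ 0.    -0.    -1.   ]] [ 7.33072915e-02  1.54143440e-04 -1.69428346e-01]
time_s: 0.8
tcp_pos: [0.3142, 0.3648, 0.215]
tcp_rot: [0.645, 3.075, 0.0]
ft_force: [1.0, 0.2, -0.1]
opening: 1.001
time_s: 1.3
tcp_pos: [0.4167, 0.2499, 0.2151]
tcp_rot: [0.645, 3.074, 0.0]
ft_force: [-0.1, -0.2, 0.0]
opening: 0.999
```

```bash
python3 -m handwheel '[[[0,0,0,0,0,-0.95,1],[0,0,0,0,0,-0.95,1],[0,0,0,0,0,-0.95,1],[0,0,0,0,0,-0.95,1],[0,0,0,0,0,-0.96,1]]]'
cat >> h.py <<'E'
def goto(x,y,z,yaw):
    """remaining move in tool axes, units; yaw: direction of -tool x (thin end direction)"""
    from plant import read_state
    from scipy.spatial.transform import Rotation as Ro
    s=read_state();A=Ro.from_rotvec(s["tcp_rot"])
    d=A.inv().apply(np.array([x,y,z])-s["tcp_pos"])/.04
    c,sn=np.cos(yaw),np.sin(yaw)
    T=Ro.from_matrix(np.array([[-c,-sn,0],[-sn,c,0],[0,0,-1]]))
    w=(A.inv()*T).as_rotvec()/.12
    print("shift units",d.round(2),"turn units",w.round(2),"q",s["qpos"].round(2),"t",s["time_s"])
E
python3 -c "
from h import *
goto(.4272,-.2326,.11,.16)"
```

```text
time_s: 1.8
tcp_pos: [0.416, 0.2509, 0.215]
tcp_rot: [0.254, -3.131, -0.0]
ft_force: [-0.4, 0.2, 0.4]
opening: 1.002
shift units [  1.67 -11.97   2.62] turn units [ 0.   -0.    0.02] q [ 0.38  0.27  1.63  0.    1.24 -1.35] t 1.8
```

```bash
python3 -m handwheel '[[[0.11,-0.8,0,0,0,0,1],[0.11,-0.8,0,0,0,0,1],[0.11,-0.8,0,0,0,0,1],[0.11,-0.8,0,0,0,0,1],[0.11,-0.8,0,0,0,0,1]]]'
python3 -m handwheel '[[[0.11,-0.8,0,0,0,0,1],[0.11,-0.8,0,0,0,0,1],[0.11,-0.8,0,0,0,0,1],[0.11,-0.8,0.2,0,0,0,1],[0.11,-0.8,0.2,0,0,0,1]]]'
python3 -m handwheel '[[[0.11,-0.8,0.2,0,0,0,1],[0.11,-0.8,0.2,0,0,0,1],[0.11,-0.8,0.2,0,0,0,1],[0.11,-0.8,0.2,0,0,0,1],[0.11,-0.8,0.2,0,0,0,1]]]'
python3 -m handwheel '[[[0,0,0,0,0,0,1],[0,0,0,0,0,0,1]]]'
python3 -c "
from h import *
goto(.4272,-.2326,.11,.16)
from plant import viewer
import cv2
cv2.imwrite('pics/w1.png',viewer.grab_frame('wrist')['pixels'][:,:,::-1])
cv2.imwrite('pics/s1.png',viewer.grab_frame('scene')['pixels'][:,:,::-1])"
```

```text
time_s: 2.3
tcp_pos: [0.4192, 0.0883, 0.2151]
tcp_rot: [-0.247, 3.131, 0.0]
ft_force: [-0.0, -0.2, 0.2]
opening: 1.002
time_s: 2.8
tcp_pos: [0.4227, -0.0734, 0.1991]
tcp_rot: [-0.247, 3.131, -0.0]
ft_force: [0.7, -0.1, -0.6]
opening: 1.0
time_s: 3.3
tcp_pos: [0.4259, -0.2348, 0.1587]
tcp_rot: [-0.247, 3.132, 0.0]
ft_force: [0.5, 0.2, 0.0]
opening: 1.001
time_s: 3.5
tcp_pos: [0.4257, -0.2336, 0.1586]
tcp_rot: [0.244, -3.131, -0.002]
ft_force: [-0.6, -0.1, -0.3]
opening: 1.002
shift units [-0.04  0.02  1.22] turn units [ 0.01 -0.   -0.03] q [-0.66  0.33  1.71  0.    1.1  -2.39] t 3.5
```

View pics/w1.png

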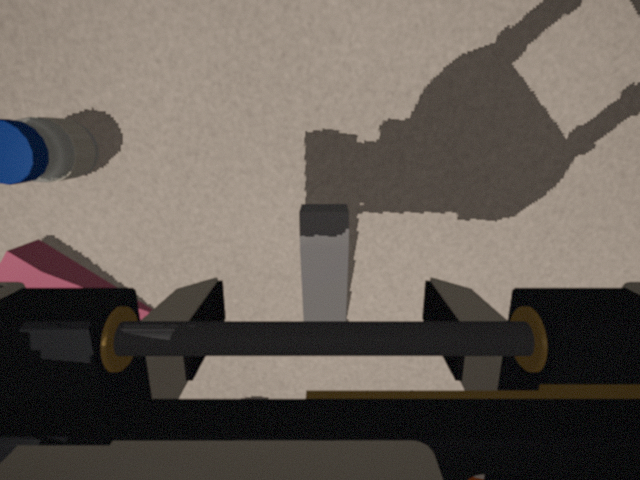

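View pics/s1.png

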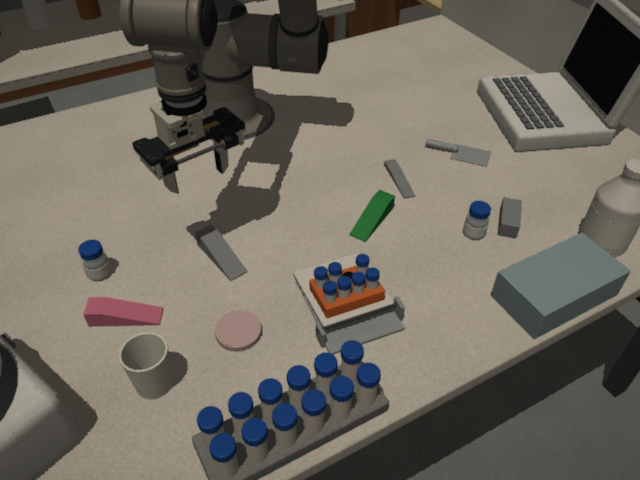

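The wrist view shows the wedge tail centred between the fingers, spanning columns 300 to 348 against a centre of 323, and its sides converge evenly. So position and yaw are good and I can descend.

```bash
python3 -m handwheel '[[[-0.04,0.02,0.8,0,0,0,1],[0,0,0.8,0,0,0,1],[0,0,0.7,0,0,0,1],[0,0,0.6,0,0,0,1],[0,0,0.4,0,0,0,1]]]'
python3 -m handwheel '[[[0,0,0,0,0,0,1],[0,0,0,0,0,0,1]]]'
python3 -m handwheel '[[[0,0,0,0,0,0,0.3],[0,0,0,0,0,0,0.3],[0,0,0,0,0,0,0.3],[0,0,0,0,0,0,0.3],[0,0,0,0,0,0,0.3]]]' 30
python3 -m handwheel '[[[0,0,0,0,0,0,0.2],[0,0,0,0,0,0,0.2],[0,0,0,0,0,0,0.2],[0,0,0,0,0,0,0.2]]]' 30
```

```text
time_s: 4.1
tcp_pos: [0.4272, -0.2308, 0.0259]
tcp_rot: [0.25, -3.131, -0.002]
ft_force: [0.6, 0.3, 0.0]
opening: 0.998
time_s: 4.3
tcp_pos: [0.4279, -0.2319, 0.0276]
tcp_rot: [-0.249, 3.131, -0.0]
ft_force: [1.8, -0.1, -1.2]
opening: 0.998
time_s: 4.8
tcp_pos: [0.4276, -0.2325, 0.0272]
tcp_rot: [-0.247, 3.132, -0.0]
ft_force: [-0.5, 0.7, -0.1]
opening: 0.617
time_s: 5.2
tcp_pos: [0.4275, -0.2324, 0.027]
tcp_rot: [0.247, -3.132, -0.0]
ft_force: [-0.2, 0.2, 0.8]
opening: 0.265
```

Opening 0.265 is about 24 mm, narrower than the 40 mm wedge, so I'll look before going on.

```bash
python3 -c "
from plant import viewer,read_state
import cv2
print(read_state()['opening'])
cv2.imwrite('pics/w2.png',viewer.grab_frame('wrist')['pixels'][:,:,::-1])
b=viewer.grab_frame('scene')['pixels'][:,:,::-1]
cv2.imwrite('pics/s2.png',cv2.resize(b[120:320,100:340],None,fx=3,fy=3,interpolation=2))"
```

```text
0.26484256705601433
```

View pics/w2.png

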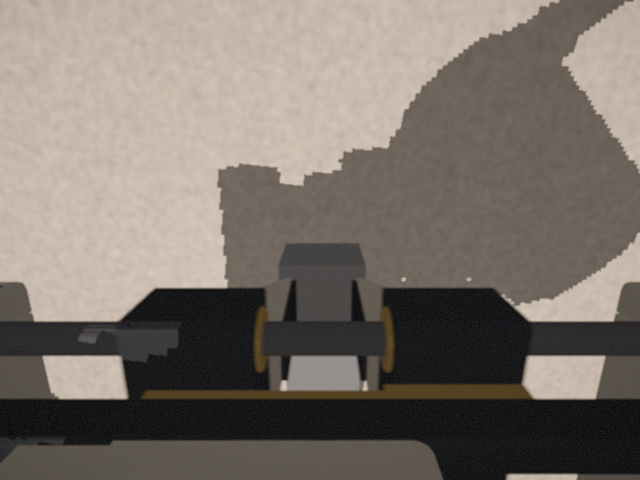

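View pics/s2.png

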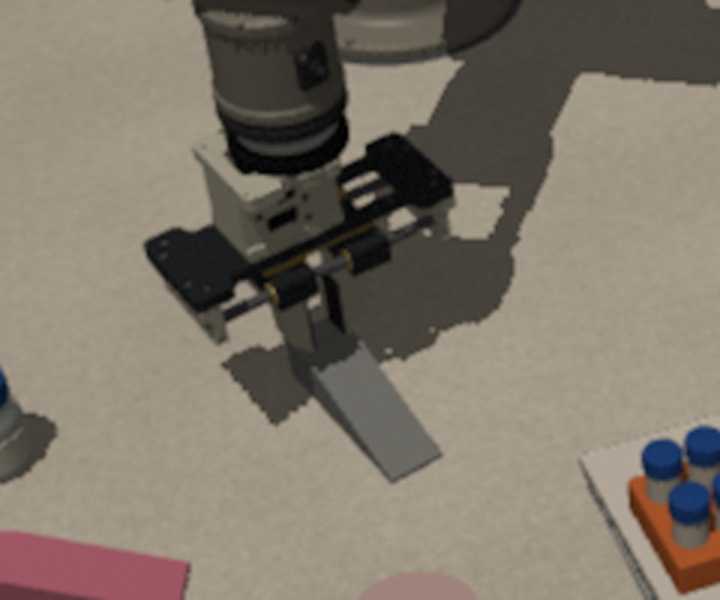

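The fingers appear to hold the tail, with the pads at columns 290 and 358 against the wedge sides. I'll check that the opening has stalled, then lift slightly to test the grip.

```bash
python3 -m handwheel '[[[0,0,0,0,0,0,0],[0,0,0,0,0,0,0],[0,0,0,0,0,0,0]]]' 30
python3 -m handwheel '[[[0,0,-0.2,0,0,0,0],[0,0,-0.3,0,0,0,0],[0,0,0,0,0,0,0],[0,0,0,0,0,0,0]]]' 30
python3 -c "
from plant import viewer,read_state
import cv2
cv2.imwrite('pics/w3.png',viewer.grab_frame('wrist')['pixels'][:,:,::-1])
b=viewer.grab_frame('scene')['pixels'][:,:,::-1]
cv2.imwrite('pics/s3.png',cv2.resize(b[120:320,100:340],None,fx=3,fy=3,interpolation=2))"
```

```text
time_s: 5.6
tcp_pos: [0.4275, -0.2324, 0.027]
tcp_rot: [-0.247, 3.132, 0.0]
ft_force: [0.3, -0.6, 0.2]
opening: 0.017
time_s: 6.0
tcp_pos: [0.4279, -0.2327, 0.0477]
tcp_rot: [-0.247, 3.131, -0.002]
ft_force: [0.4, 0.2, -0.4]
opening: 0.008
```

View pics/s3.png

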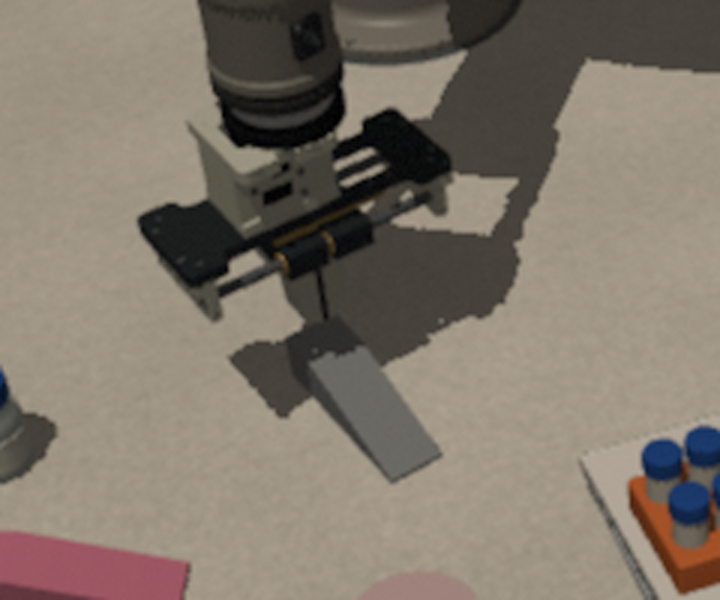

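View pics/w3.png

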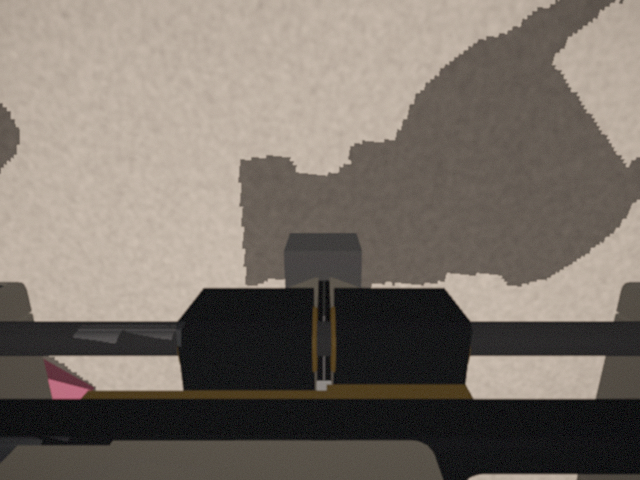

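The fingers closed fully on nothing and the wedge hasn't moved. I'll project the reported TCP and fingertip into the cameras to find the mismatch.

Run:
```python
from h import *
from plant import viewer,read_state
import cv2
from scipy.spatial.transform import Rotation as Ro
s=read_state();p=s["tcp_pos"];A=Ro.from_rotvec(s["tcp_rot"]).as_matrix()
print(p,s["opening"])
v=[.476,-.2247,.16];c,sn=np.cos(v[2]),np.sin(v[2])
L=np.array([[65,20,3],[65,-20,3],[-65,-20,36],[-65,20,36],[-65,-20,0],[-65,20,0],[-34,20,36],[-34,-20,36]])/1e3
X=np.c_[v[0]+c*L[:,0]-sn*L[:,1],v[1]+sn*L[:,0]+c*L[:,1],L[:,2]]
T=np.array([p+A@[0,0,.022],p,p+A@[0,0,-.044]])
rois={"scene":(130,110,300,280),"top":(320,230,440,360),"wrist":(200,180,460,450)}
for n in rois:
    f=viewer.grab_frame(n);b=f["pixels"][:,:,::-1].copy();x0,y0,x1,y1=rois[n];k=2 if n=="wrist" else 4
    if n!="wrist": k=3.5
    k=min(k,600/(y1-y0))
    im=cv2.resize(b[y0:y1,x0:x1],None,fx=k,fy=k,interpolation=2)
    for Q,col in((X,(0,255,0)),(T,(0,0,255))):
        for q in proj(f,Q): cv2.circle(im,tuple(((q-[x0,y0]+.5)*k).astype(int).tolist()),4,col,1)
    cv2.imwrite(f"pics/d_{n}.png",im)
```

```text
[ 0.42745477 -0.23239361  0.04706085] 0.006617602238159937
```

View pics/d_scene.png

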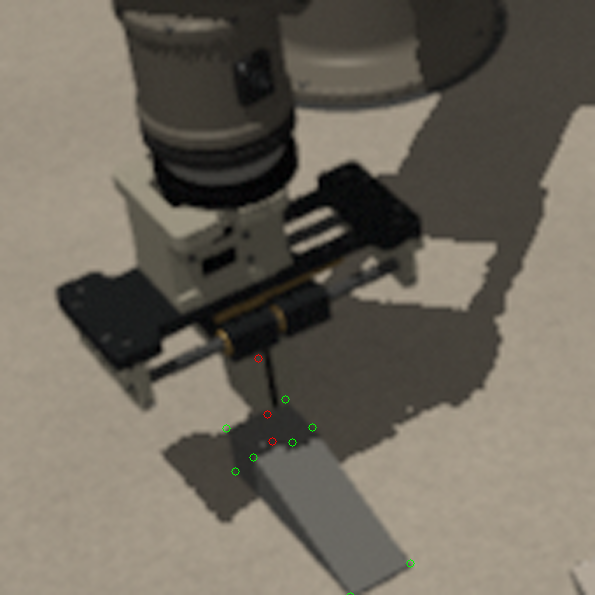

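View pics/d_top.png

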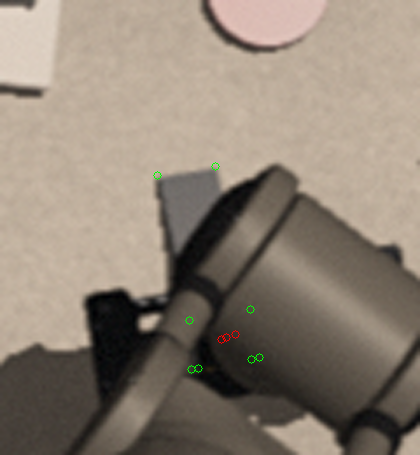

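View pics/d_wrist.png

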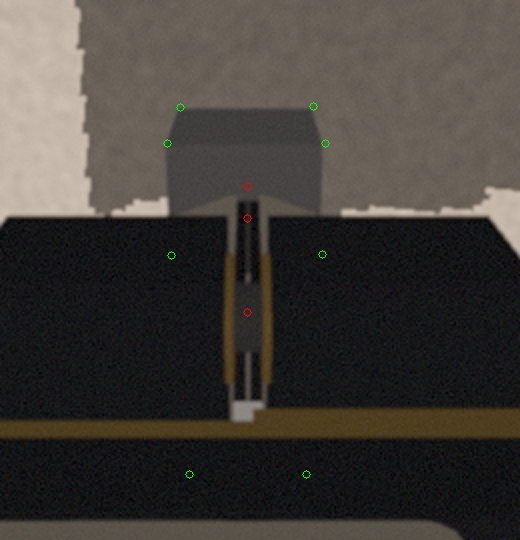

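Overlaying the fit, the wedge matches in every view (wrist residuals under 2 px), and the TCP projection matches too. The images still show the shut fingers passing through the tail's top surface, with no contact force and no motion. The wedge isn't behaving as a solid at the tail. I'll back off upward and test this gently by touch with shut fingers rather than assume.

```bash
python3 -m handwheel '[[[0,0,-0.3,0,0,0,0],[0,0,-0.4,0,0,0,0],[0,0,-0.3,0,0,0,0],[0,0,0,0,0,0,0]]]' 30
python3 - <<'E'
from plant import viewer
import cv2
b=viewer.grab_frame('scene')['pixels'][:,:,::-1]
cv2.imwrite('pics/s4.png',cv2.resize(b[120:320,100:340],None,fx=3,fy=3,interpolation=2))
E
```

```text
time_s: 6.65
tcp_pos: [0.4283, -0.233, 0.0881]
tcp_rot: [-0.247, 3.13, -0.003]
ft_force: [-0.0, 0.5, 0.7]
opening: 0.008
```

View pics/s4.png

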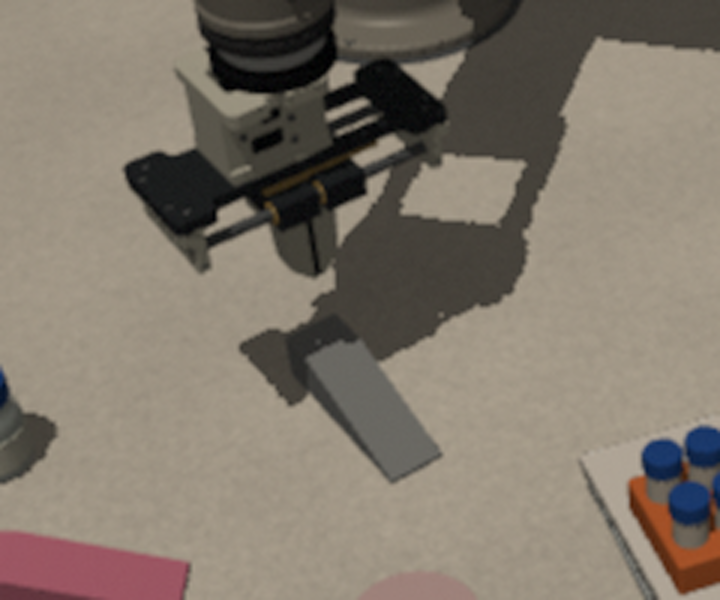

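```bash
for i in 1; do python3 -m handwheel '[[[0,0,0.4,0,0,0,0],[0,0,0.2,0,0,0,0],[0,0,0,0,0,0,0]]]'; done
python3 -m handwheel '[[[0,0,0.15,0,0,0,0],[0,0,0,0,0,0,0]]]'
python3 -m handwheel '[[[0,0,0.15,0,0,0,0],[0,0,0,0,0,0,0]]]'
python3 -m handwheel '[[[0,0,0.15,0,0,0,0],[0,0,0,0,0,0,0]]]'
```

```text
time_s: 7.0
tcp_pos: [0.4264, -0.2316, 0.0613]
tcp_rot: [0.247, -3.129, -0.004]
ft_force: [-0.1, -0.1, 0.3]
opening: 0.003
time_s: 7.2
tcp_pos: [0.4273, -0.2322, 0.0564]
tcp_rot: [0.247, -3.131, -0.001]
ft_force: [-0.4, -0.4, -0.5]
opening: 0.005
time_s: 7.4
tcp_pos: [0.4272, -0.2322, 0.0505]
tcp_rot: [0.247, -3.131, -0.001]
ft_force: [0.2, -0.2, -0.6]
opening: 0.006
time_s: 7.6
tcp_pos: [0.4272, -0.2322, 0.0444]
tcp_rot: [0.247, -3.131, -0.001]
ft_force: [-0.1, -0.0, -0.1]
opening: 0.006
```

Fingertips are at z=22 mm inside a 36 mm tail with no force. I'll check whether any part of it is solid by moving slowly toward the thin end at this height and watching the force.

```bash
python3 -m handwheel '[[[-0.2,0,0,0,0,0,0],[-0.2,0,0,0,0,0,0],[0,0,0,0,0,0,0]]]'
python3 -m handwheel '[[[-0.2,0,0,0,0,0,0],[-0.2,0,0,0,0,0,0],[0,0,0,0,0,0,0]]]'
python3 -m handwheel '[[[-0.2,0,0.1,0,0,0,0],[-0.2,0,0.1,0,0,0,0],[0,0,0,0,0,0,0]]]'
python3 - <<'E'
from plant import viewer
import cv2
for n,r in(("scene",(120,320,100,340)),("top",(200,350,300,480))):
    b=viewer.grab_frame(n)['pixels'][:,:,::-1]
    cv2.imwrite(f'pics/{n}5.png',cv2.resize(b[r[0]:r[1],r[2]:r[3]],None,fx=3,fy=3,interpolation=2))
E
```

```text
time_s: 7.9
tcp_pos: [0.4448, -0.23, 0.0452]
tcp_rot: [-0.248, 3.13, -0.001]
ft_force: [-0.3, -0.0, -0.3]
opening: 0.005
time_s: 8.2
tcp_pos: [0.4604, -0.2274, 0.0451]
tcp_rot: [-0.248, 3.131, -0.001]
ft_force: [-0.2, 0.4, -0.7]
opening: 0.002
time_s: 8.5
tcp_pos: [0.4756, -0.2246, 0.0363]
tcp_rot: [0.248, -3.132, -0.001]
ft_force: [0.1, -0.2, -0.4]
opening: 0.006
```

View pics/scene5.png

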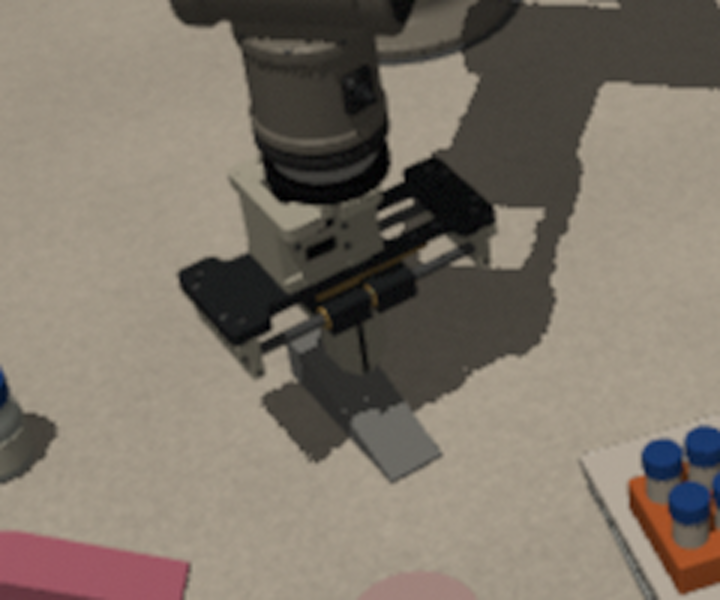

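The shut fingers are now at the wedge's middle with no force and no wedge motion. To tell whether the fingers or the wedge is intangible, I'll touch the bench gently.

```bash
python3 -m handwheel '[[[0,0,0.25,0,0,0,0],[0,0,0,0,0,0,0]]]'
python3 -m handwheel '[[[0,0,0.08,0,0,0,0],[0,0,0,0,0,0,0]]]'
python3 -m handwheel '[[[0,0,0.05,0,0,0,0],[0,0,0,0,0,0,0]]]'
python3 -m handwheel '[[[0,0,-0.4,0,0,0,0],[0,0,0,0,0,0,0]]]'
```

```text
time_s: 8.8
tcp_pos: [0.4739, -0.2244, 0.0257]
tcp_rot: [0.247, -3.13, -0.002]
ft_force: [-0.4, 1.7, 0.8]
opening: 0.006
time_s: 9.0
tcp_pos: [0.4746, -0.2248, 0.0234]
tcp_rot: [0.247, -3.131, -0.001]
ft_force: [-0.5, -0.3, 0.3]
opening: 0.004
time_s: 9.2
tcp_pos: [0.4748, -0.2249, 0.0217]
tcp_rot: [0.247, -3.132, -0.0]
ft_force: [0.3, -0.2, -0.2]
opening: 0.006
time_s: 9.4
tcp_pos: [0.476, -0.2256, 0.0392]
tcp_rot: [-0.247, 3.129, -0.003]
ft_force: [0.0, 0.0, 0.7]
opening: 0.004
```

```bash
python3 -m handwheel '[[[0,0,0.4,0,0,0,0],[0,0,0.06,0,0,0,0],[0,0,0,0,0,0,0]]]'
python3 -m handwheel '[[[0,0,0.03,0,0,0,0],[0,0,0,0,0,0,0]]]'
python3 -m handwheel '[[[0,0,0.03,0,0,0,0],[0,0,0,0,0,0,0]]]'
```

```text
time_s: 9.7
tcp_pos: [0.4744, -0.2246, 0.0188]
tcp_rot: [0.247, -3.131, -0.002]
ft_force: [0.6, 0.3, 0.2]
opening: 0.003
time_s: 9.9
tcp_pos: [0.4751, -0.225, 0.0183]
tcp_rot: [-0.247, 3.132, -0.0]
ft_force: [0.2, 0.4, -1.0]
opening: 0.008
time_s: 10.1
tcp_pos: [0.475, -0.225, 0.0171]
tcp_rot: [-0.247, 3.132, -0.0]
ft_force: [-0.2, -0.0, -0.4]
opening: 0.004
```

Fingertips are nominally 5 mm below the bench with still no force. Either the height is biased or the fingers have no contact at all. I'll raise and check the fingertip height by image, clear of the wedge.

```bash
python3 -m handwheel '[[[0,0,-1,0,0,0,0],[0,0,-0.8,0,0,0,0],[0,0,0,0,0,0,0]]]'
python3 - <<'E'
from h import *
from plant import viewer,read_state
import cv2
from scipy.spatial.transform import Rotation as Ro
f=viewer.grab_frame("scene");s=read_state()
p=s["tcp_pos"];A=Ro.from_rotvec(s["tcp_rot"]).as_matrix()
print(p, s["qpos"].round(4))
x0,y0,k=150,120,5
im=cv2.resize(f["pixels"][y0:y0+115,x0:x0+120,::-1],None,fx=k,fy=k,interpolation=2)
T=[p+A@[0,0,.022],p,p+A@[0,0,-.044]]
for q in proj(f,T): cv2.circle(im,tuple(((q-[x0,y0]+.5)*k).astype(int).tolist()),4,(0,0,255),1); print(q)
cv2.imwrite("pics/s6.png",im)
# s4 check
print(proj(f,[[.4283,-.233,.0661]]))
E
```

```text
time_s: 10.4
tcp_pos: [0.4773, -0.2265, 0.0932]
tcp_rot: [-0.247, 3.125, -0.008]
ft_force: [0.4, 0.1, -0.2]
opening: 0.002
[ 0.47616952 -0.2256937   0.0910591 ] [-5.8820e-01  4.7620e-01  1.6920e+00  1.0000e-04  9.6850e-01 -2.3165e+00]
[216.98607607 233.61280269]
[215.7210072  225.42663897]
[213.08693392 208.38175266]
[[204.7592978  221.42199955]]
```

View pics/s6.png

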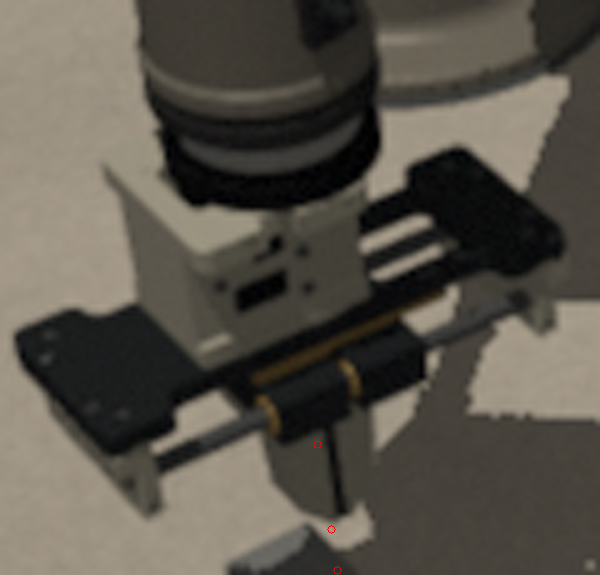

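In the scene view the real fingertip is at about (342,515) in the crop, but the projection puts it at (337,570). That is 11 px, or about 28 mm higher than the stated geometry implies. So the fingers were simply closing above the wedge. Next I'll measure this offset, using the wrist camera relation as well.

Run:
```python
from h import *
from plant import viewer,read_state
import cv2
from scipy.spatial.transform import Rotation as Ro
f=viewer.grab_frame("wrist");s=read_state()
p=s["tcp_pos"];A=Ro.from_rotvec(s["tcp_rot"]).as_matrix()
C=-f["R"].T@f["t"];print(p,"cam in tool",A.T@(C-p))
im=f["pixels"][:,:,::-1].copy()
for d in(.022,0,-.01,-.044):
    q=proj(f,[p+A@[0,0,d]])[0];cv2.circle(im,tuple(q.astype(int).tolist()),4,(0,0,255),1);print(d,q)
cv2.imwrite("pics/w6.png",im)
f=viewer.grab_frame("top");im=cv2.resize(f["pixels"][220:400,300:480,::-1],None,fx=3.3,fy=3.3,interpolation=2)
for d in(.022,0,-.044,-.1,-.2):
    q=proj(f,[p+A@[0,0,d]])[0];cv2.circle(im,tuple(((q-[300,220]+.5)*3.3).astype(int).tolist()),4,(0,0,255),1)
cv2.imwrite("pics/t6.png",im)
```

```text
[ 0.47513951 -0.22501868  0.08952321] cam in tool [ 0.07276422 -0.00040819 -0.17085523]
0.022 [325.06874797 269.72417283]
0 [325.14081891 285.49396037]
-0.01 [325.17934579 293.92399832]
-0.044 [325.34934254 331.12085748]
```

View pics/w6.png

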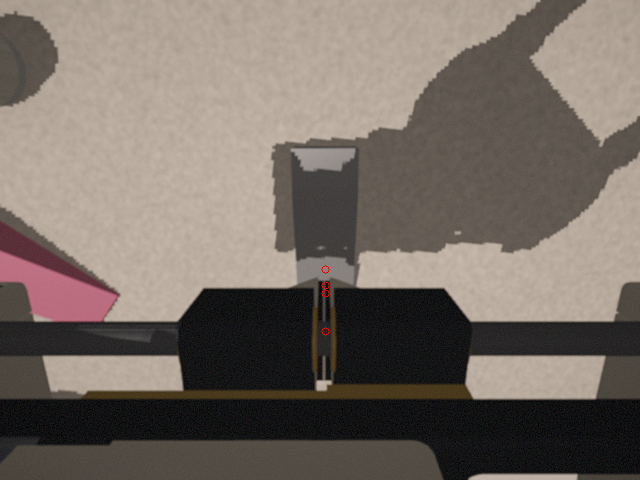

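View pics/t6.png

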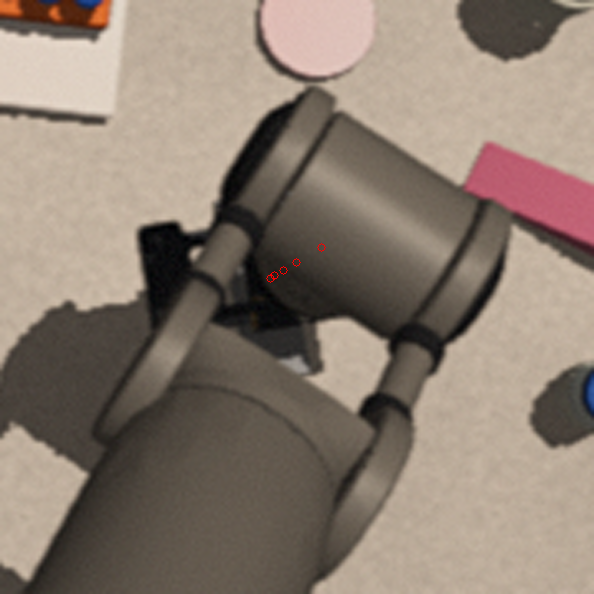

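The camera sits rigidly with the reported TCP. The gripper, both collets and tips, sits about 28 to 32 mm higher along the tool than reported. So I need to go about 30 mm deeper, in steps while watching the force. I'll move back over the tail, open, and descend.

```bash
python3 -m handwheel '[[[0.62,0,0,0,0,0,1],[0.62,0,0,0,0,0,1],[0,0,0,0,0,0,1],[0,0,0,0,0,0,1],[0,0,0,0,0,0,1]]]'
python3 -m handwheel '[[[0,0,0.4,0,0,0,1],[0,0,0.4,0,0,0,1],[0,0,0.4,0,0,0,1],[0,0,0,0,0,0,1],[0,0,0,0,0,0,1]]]'
python3 -c "
from h import *
goto(.4272,-.2326,-.003,.16)"
```

```text
time_s: 11.05
tcp_pos: [0.4264, -0.2326, 0.0885]
tcp_rot: [0.247, -3.132, -0.001]
ft_force: [-0.0, 0.5, -0.1]
opening: 0.39
time_s: 11.55
tcp_pos: [0.4264, -0.2325, 0.0409]
tcp_rot: [0.248, -3.132, -0.001]
ft_force: [0.1, -1.2, -0.3]
opening: 0.826
shift units [-0.02 -0.01  1.1 ] turn units [ 0.   -0.   -0.02] q [-0.66  0.49  1.85  0.    0.8  -2.39] t 11.55
```

```bash
python3 -m handwheel '[[[0,0,0.25,0,0,0,1],[0,0,0.25,0,0,0,1],[0,0,0.25,0,0,0,1],[0,0,0,0,0,0,1]]]'
python3 -m handwheel '[[[0,0,0.1,0,0,0,1],[0,0,0.1,0,0,0,1],[0,0,0,0,0,0,1]]]'
python3 - <<'E'
from plant import viewer
import cv2
b=viewer.grab_frame('scene')['pixels'][:,:,::-1]
cv2.imwrite('pics/s7.png',cv2.resize(b[150:300,120:320],None,fx=4,fy=4,interpolation=2))
E
```

```text
time_s: 11.95
tcp_pos: [0.4251, -0.232, 0.0095]
tcp_rot: [0.247, -3.13, -0.003]
ft_force: [0.1, -0.3, -1.2]
opening: 1.0
time_s: 12.25
tcp_pos: [0.4258, -0.2326, 0.0026]
tcp_rot: [0.247, -3.132, -0.001]
ft_force: [-0.5, -0.5, -0.1]
opening: 1.004
```

View pics/s7.png

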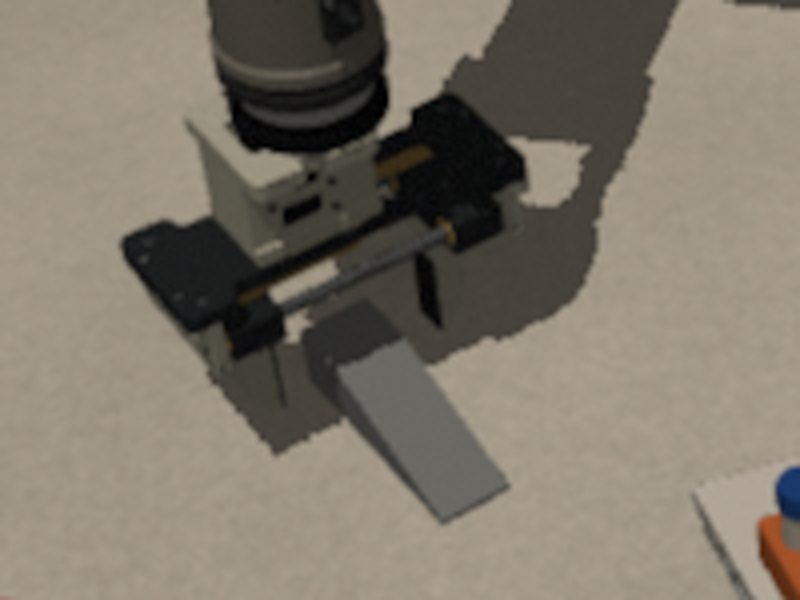

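The fingers now straddle the tail, close to the bench. I'll go a little lower, then close.

```bash
python3 -m handwheel '[[[0,0,0.08,0,0,0,1],[0,0,0.06,0,0,0,1],[0,0,0,0,0,0,1]]]'
python3 -m handwheel '[[[0,0,0,0,0,0,0.2],[0,0,0,0,0,0,0.2],[0,0,0,0,0,0,0.2],[0,0,0,0,0,0,0.2],[0,0,0,0,0,0,0.2]]]' 30
python3 -m handwheel '[[[0,0,0,0,0,0,0.2],[0,0,0,0,0,0,0.2],[0,0,0,0,0,0,0.2],[0,0,0,0,0,0,0.2]]]'
```

```text
time_s: 12.6
tcp_pos: [0.4258, -0.2326, -0.0029]
tcp_rot: [0.247, -3.132, -0.001]
ft_force: [-0.2, 0.0, 0.6]
opening: 1.002
time_s: 13.1
tcp_pos: [0.4259, -0.2327, -0.0026]
tcp_rot: [-0.247, 3.132, 0.0]
ft_force: [-0.1, 1.3, -0.1]
opening: 0.614
time_s: 13.5
tcp_pos: [0.4259, -0.2327, -0.0026]
tcp_rot: [-0.247, 3.132, -0.0]
ft_force: [-0.2, -0.1, 0.2]
opening: 0.432
```

The opening stalled at 0.432, which is 39.7 mm, so the wedge is gripped. I'll lift and carry it to the pre-insert pose, with the thin end about 30 mm before the edge.

```bash
python3 -m handwheel '[[[0,0,-0.25,0,0,0,0.2],[0,0,-0.25,0,0,0,0.2],[0,0,0,0,0,0,0.2]]]'
python3 -m handwheel '[[[0,0,0,0,0,0.8,0.2],[0,0,0,0,0,0.8,0.2],[0,0,0,0,0,0.75,0.2],[0,0,0,0,0,0,0.2]]]'
python3 -c "
from h import *
goto(.4597,-.0345,.017,-.122)"
```

```text
time_s: 13.8
tcp_pos: [0.4269, -0.2333, 0.0191]
tcp_rot: [-0.247, 3.129, -0.003]
ft_force: [0.5, -0.5, -0.1]
opening: 0.434
time_s: 14.2
tcp_pos: [0.426, -0.2327, 0.0176]
tcp_rot: [0.197, 3.135, -0.0]
ft_force: [-0.1, -0.4, -1.2]
opening: 0.434
shift units [-0.22  5.02  0.01] turn units [-0.    0.   -0.03] q [-0.66  0.53  1.87  0.    0.74 -2.1 ] t 14.2
```

```bash
python3 -m handwheel '[[[-0.03,0.7,0,0,0,0,0.2],[-0.03,0.7,0,0,0,0,0.2],[-0.03,0.7,0,0,0,0,0.2],[-0.03,0.7,0,0,0,0,0.2],[-0.03,0.7,0,0,0,0,0.2]]]'
python3 -m handwheel '[[[-0.03,0.7,0,0,0,0,0.2],[-0.03,0.7,0,0,0,0,0.2],[0,0.1,0,0,0,0,0.2],[0,0,0,0,0,0,0.2]]]'
python3 - <<'E'
from h import *
goto(.4597,-.0345,-.0026,-.122)
from plant import viewer
import cv2
for n,r in(("scene",(170,340,200,420)),("top",(150,330,240,400))):
    b=viewer.grab_frame(n)['pixels'][:,:,::-1]
    cv2.imwrite(f'pics/{n}8.png',cv2.resize(b[r[0]:r[1],r[2]:r[3]],None,fx=3.3,fy=3.3,interpolation=2))
E
```

```text
time_s: 14.7
tcp_pos: [0.4494, -0.0935, 0.0176]
tcp_rot: [0.191, 3.135, -0.0]
ft_force: [0.1, 0.1, -0.4]
opening: 0.434
time_s: 15.1
tcp_pos: [0.4592, -0.0347, 0.0175]
tcp_rot: [0.19, 3.136, -0.0]
ft_force: [0.8, -1.4, -0.8]
opening: 0.433
shift units [-0.01  0.01  0.5 ] turn units [-0.    0.    0.01] q [-0.24  0.5   1.93 -0.    0.7  -1.69] t 15.1
```

View pics/scene8.png

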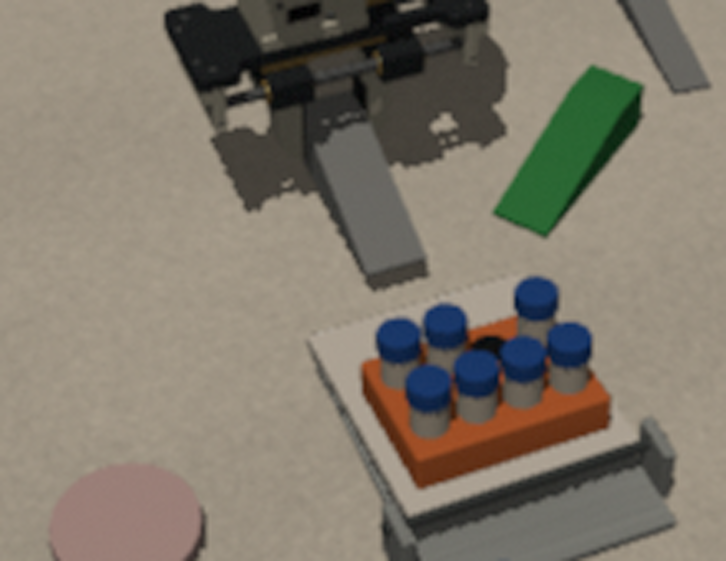

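View pics/top8.png

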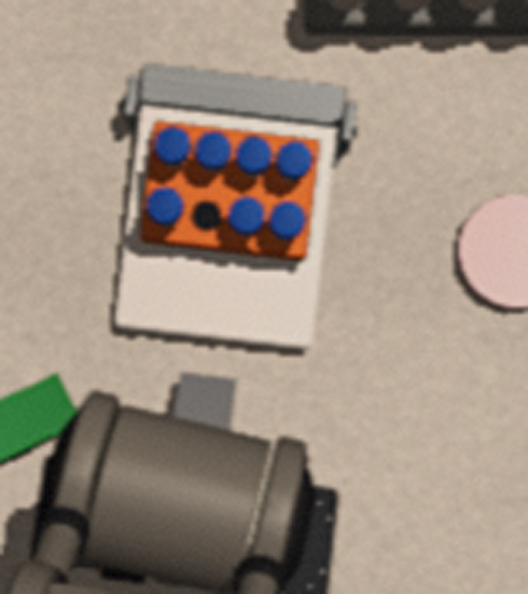

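The wedge is held and lined up, with its thin end at about (207,378) in the top crop, just before the plate's front edge. I'll lower it to the bench and measure.

```bash
python3 -m handwheel '[[[0,0,0.25,0,0,0,0.2],[0,0,0.2,0,0,0,0.2],[0,0,0.04,0,0,0,0.2],[0,0,0,0,0,0,0.2]]]'
python3 - <<'E'
from h import *
goto(.4597,-.0345,-.0026,-.122)
from plant import viewer
import cv2
for n,r,k in(("scene",(200,300,270,370),6),("top",(220,320,270,370),6)):
    b=viewer.grab_frame(n)['pixels'][:,:,::-1]
    cv2.imwrite(f'pics/{n}9.png',cv2.resize(b[r[0]:r[1],r[2]:r[3]],None,fx=k,fy=k,interpolation=2))
E
```

```text
time_s: 15.6
tcp_pos: [0.4586, -0.0359, -0.0026]
tcp_rot: [-0.197, -3.134, 0.0]
ft_force: [-2.0, -1.3, 3.0]
opening: 0.436
shift units [-0.02  0.04 -0.  ] turn units [-0.   -0.01 -0.03] q [-0.24  0.54  1.95 -0.    0.65 -1.69] t 15.6
```

View pics/scene9.png

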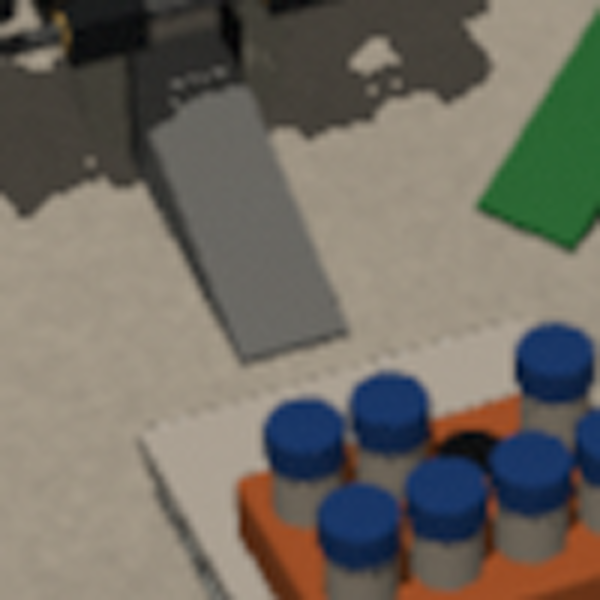

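View pics/top9.png

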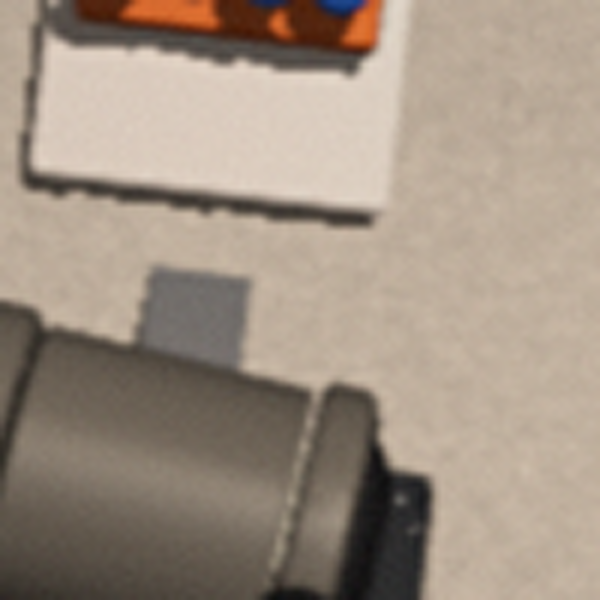

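Thin end corners are at (150,267) and (248,280) in the top crop and at (345,330) and (243,362) in the scene crop.

Run:
```python
from h import *
C=cams()
L=np.array([[65,20,3],[65,-20,3]])/1e3
a=(C["top"],L,full([(150,267),(248,280)],(270,220),6));b=(C["scene"],L,full([(345,330),(243,362)],(270,200),6))
P=np.array([[-160,70,18],[-160,-70,18]])/1e3
q=(C["top"],P,full([(40,172),(388,210)],(270,220),6))
H=np.array([.7618,-.0715]);
for o in([a],[b],[a,b]):
    v,r=fit(o,[.5,-.04,-.12]);d=v[:2]-H;u=np.array([np.cos(-.122),np.sin(-.122)])
    print(v,r,"in plate x",d@u,"y",d@[-u[1],u[0]])
v,r=fit([q],[.76,-.07,-.12]);print("plate",v,r)
```

```text
[ 0.50736117 -0.04134905 -0.13554751] [-0.3 -0.   0.3  0. ] in plate x -0.2562169368716158 y -0.001037745074774512
[ 0.50914994 -0.0452047  -0.07912986] [ 0.4 -0.2 -0.4  0.2] in plate x -0.25397224719013145 y -0.004647049312669798
[ 0.50813262 -0.04290633 -0.11085049] [-0.3 -0.2  0.3 -0.6  0.3 -0.4 -0.7 -0.4] in plate x -0.25526171284595367 y -0.0024895700898833885
plate [ 0.76097765 -0.07393214 -0.11199342] [-0.8 -0.1  0.8  0.1]
```

The wedge sits at plate-frame x = -0.255 and y = -2 mm with matching yaw. It needs to advance about 99 mm, or 2.48 units. I'll push in slowly.

```bash
python3 -m handwheel '[[[-0.2,0.02,0,0,0,0,0.2],[-0.2,0.02,0,0,0,0,0.2],[-0.2,0.02,0,0,0,0,0.2],[-0.2,0.02,0,0,0,0,0.2],[-0.2,0,0,0,0,0,0.2]]]'
python3 -m handwheel '[[[-0.2,0,0,0,0,0,0.2],[-0.2,0,0,0,0,0,0.2],[-0.2,0,0,0,0,0,0.2],[-0.2,0,0,0,0,0,0.2],[-0.2,0,0,0,0,0,0.2]]]'
python3 -m handwheel '[[[-0.12,0,0,0,0,0,0.2],[-0.12,0,0,0,0,0,0.2],[-0.12,0,0,0,0,0,0.2],[0,0,0,0,0,0,0.2]]]'
python3 - <<'E'
from h import *
goto(.5575,-.0467,-.0026,-.122)
from plant import viewer
import cv2
for n,r,k in(("scene",(200,350,240,420),4),):
    b=viewer.grab_frame(n)['pixels'][:,:,::-1]
    cv2.imwrite(f'pics/{n}10.png',cv2.resize(b[r[0]:r[1],r[2]:r[3]],None,fx=k,fy=k,interpolation=2))
E
```

```text
time_s: 16.3
tcp_pos: [0.5, -0.037, -0.0024]
tcp_rot: [0.195, 3.135, 0.0]
ft_force: [-0.1, 0.8, -1.4]
opening: 0.434
time_s: 16.8
tcp_pos: [0.5368, -0.0415, -0.0026]
tcp_rot: [-0.195, -3.13, -0.001]
ft_force: [-8.9, 0.4, 3.9]
opening: 0.432
time_s: 17.2
tcp_pos: [0.5524, -0.0436, -0.0026]
tcp_rot: [-0.195, -3.133, -0.001]
ft_force: [-3.9, 0.6, 0.3]
opening: 0.436
shift units [-0.14 -0.06  0.  ] turn units [ 0.   -0.02 -0.02] q [-0.22  0.66  1.68  0.    0.81 -1.66] t 17.2
```

View pics/scene10.png

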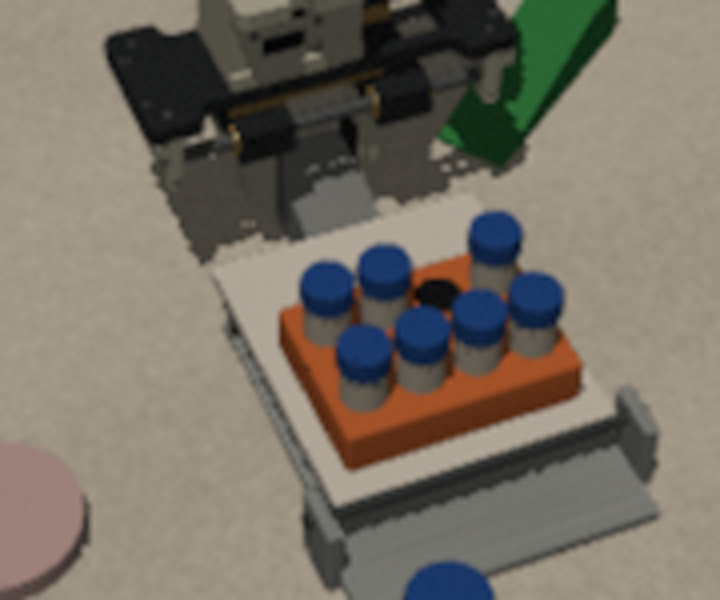

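The plate is lifted and close to level. By dead reckoning the wedge is about 5 mm short. I'll finish the push and measure the plate angle.

```bash
python3 -m handwheel '[[[-0.06,0,0,0,0,0,0.2],[-0.06,0,0,0,0,0,0.2],[0,0,0,0,0,0,0.2],[0,0,0,0,0,0,0.2]]]'
python3 - <<'E'
from h import *
from plant import viewer
import cv2
C=cams()
for n,r,k in(("scene",(245,355,280,415),5),("top",(165,265,265,355),6)):
    b=C[n]['pixels'][:,:,::-1]
    cv2.imwrite(f'pics/{n}11.png',cv2.resize(b[r[0]:r[1],r[2]:r[3]],None,fx=k,fy=k,interpolation=cv2.INTER_CUBIC))
f=C["top"];F=240/np.tan(np.radians(f["fov_y"])/2)
for p in [(263,268),(264,278)]:
    d=f["R"].T@np.array([(p[0]-f["cx"])/F,(p[1]-f["cy"])/F,1]);c=-f["R"].T@f["t"];print("green",c+d*(.02-c[2])/d[2])
# predicted plate corners for sag angles
for sag in(.1,.05,.027,0,-.027):
    u=np.array([np.cos(-.12),np.sin(-.12)]);w=np.array([-u[1],u[0]])
    X=[];
    for s in(1,-1):
        x=-.16*np.cos(sag)-.004*np.sin(sag);z=.03-.16*np.sin(sag)+.004*np.cos(sag)
        X.append([*(np.array([.7618,-.0715])+x*u+s*.07*w),z])
    print(sag,"scene",((proj(C["scene"],X)-[280,245]+.5)*5).round(0).tolist(),"top",((proj(C["top"],X)-[265,165]+.5)*6).round(0).tolist())
E
```

```text
time_s: 17.65
tcp_pos: [0.5574, -0.0443, -0.0026]
tcp_rot: [-0.195, -3.134, -0.0]
ft_force: [-3.5, 1.0, -3.2]
opening: 0.436
green [0.56286865 0.04174578 0.02      ]
green [0.53959597 0.03916557 0.02      ]
0.1 scene [[386.0, 39.0], [63.0, 134.0]] top [[56.0, 497.0], [414.0, 539.0]]
0.05 scene [[387.0, 25.0], [63.0, 120.0]] top [[55.0, 494.0], [415.0, 537.0]]
0.027 scene [[387.0, 18.0], [62.0, 113.0]] top [[55.0, 493.0], [415.0, 535.0]]
0 scene [[388.0, 11.0], [62.0, 106.0]] top [[54.0, 491.0], [416.0, 533.0]]
-0.027 scene [[388.0, 4.0], [62.0, 99.0]] top [[54.0, 488.0], [416.0, 531.0]]
```

View pics/scene11.png

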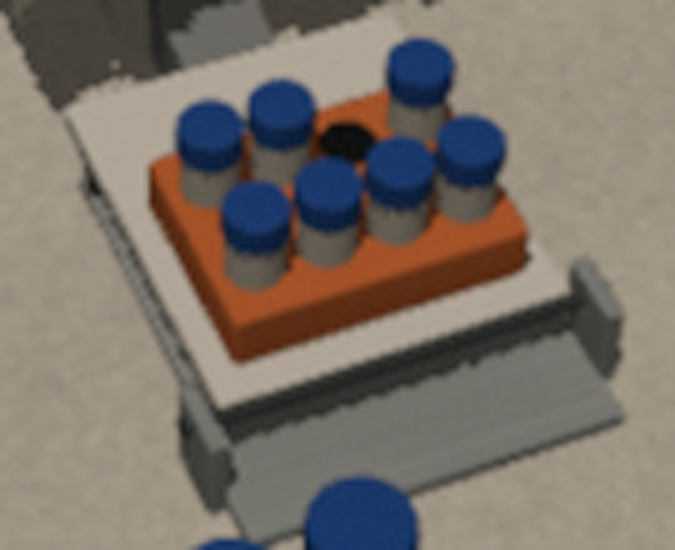

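View pics/top11.png

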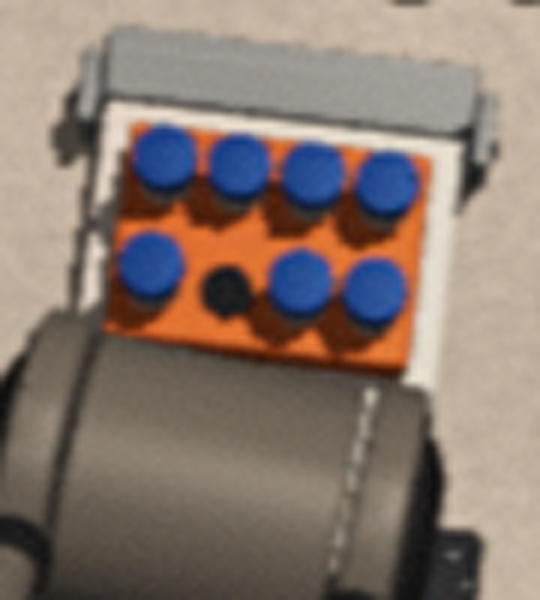

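The front corner moved from (68,140) to (68,110) in the scene crop. The model gives a 28 px shift for level and I see about 30, so the plate is level within about 0.01 rad. I'll release with a partial opening, since the green wedge is about 18 mm or more clear of the fingers, then retreat straight up.

```bash
python3 -m handwheel '[[[0,0,0,0,0,0,0.75],[0,0,0,0,0,0,0.75],[0,0,0,0,0,0,0.75],[0,0,0,0,0,0,0.75],[0,0,0,0,0,0,0.75]]]'
python3 -m handwheel '[[[0,0,-0.3,0,0,0,0.75],[0,0,-0.6,0,0,0,0.75],[0,0,-0.8,0,0,0,0.75],[0,0,-0.8,0,0,0,0.75],[0,0,-0.8,0,0,0,0.75]]]'
python3 -m handwheel '[[[0.6,0,-0.6,0,0,0,0.75],[0.7,0,-0.6,0,0,0,0.75],[0.7,0,-0.5,0,0,0,0.75],[0.7,0,0,0,0,0,0.75],[0.7,0,0,0,0,0,0.75]]]'
python3 -m handwheel '[[[0,-0.8,0,0,0,0,0.75],[0,-0.8,0,0,0,0,0.75],[0,-0.8,0,0,0,0,0.75],[0,-0.8,0,0,0,0,0.75],[0,-0.8,0,0,0,0,0.75]]]'
python3 - <<'E'
from h import *
import cv2
C=cams()
for n,r,k in(("scene",(225,345,270,410),5),("top",(165,315,255,355),4)):
    b=C[n]['pixels'][:,:,::-1]
    cv2.imwrite(f'pics/{n}12.png',cv2.resize(b[r[0]:r[1],r[2]:r[3]],None,fx=k,fy=k,interpolation=cv2.INTER_CUBIC))
E
```

```text
time_s: 18.25
tcp_pos: [0.5582, -0.0445, -0.002]
tcp_rot: [0.196, 3.135, -0.0]
ft_force: [0.1, -0.2, 0.1]
opening: 0.748
time_s: 18.75
tcp_pos: [0.5579, -0.0444, 0.1321]
tcp_rot: [0.195, 3.135, -0.0]
ft_force: [-0.1, 0.8, 0.2]
opening: 0.749
time_s: 19.25
tcp_pos: [0.4222, -0.0274, 0.1993]
tcp_rot: [0.195, 3.133, -0.001]
ft_force: [0.0, -0.3, -0.2]
opening: 0.752
time_s: 19.75
tcp_pos: [0.4028, -0.1875, 0.1988]
tcp_rot: [0.195, 3.134, -0.001]
ft_force: [-0.1, 0.2, 0.4]
opening: 0.749
```

View pics/scene12.png

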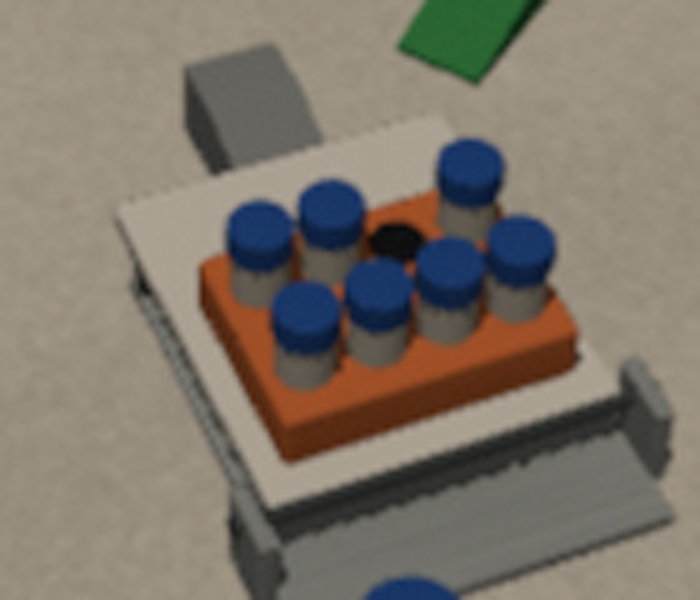

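View pics/top12.png

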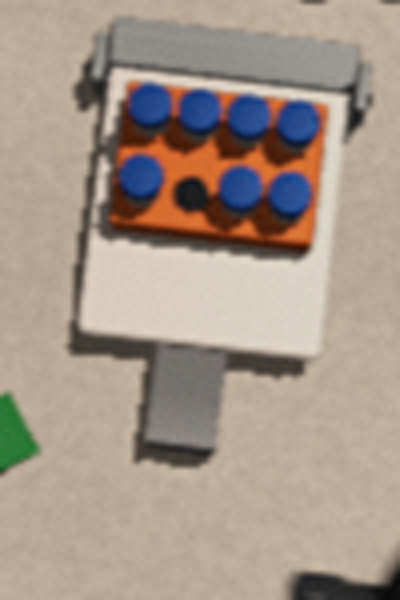

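The wedge stays under the edge, roughly centred. Tail corners are at (143,440) and (213,450) in the top crop, and plate front corners at (118,213) and (440,118) in the scene crop. One last measurement.

Run:
```python
from h import *
C=cams()
L=np.array([[-65,20,36],[-65,-20,36]])/1e3
a=(C["top"],L,full([(143,440),(213,450)],(255,165),4));b=(C["scene"],L,full([(272,44),(186,70)],(270,225),5))
u=np.array([np.cos(-.12),np.sin(-.12)]);w=np.array([-u[1],u[0]]);H=np.array([.7618,-.0715])
for o in([a],[b],[a,b]):
    v,r=fit(o,[.6,-.05,-.12]);d=v[:2]-H;print(v,"plate x",d@u,"y",d@w,r)
# sag fit on scene corners, relative to the same fit on the first picture
def sag(px):
    def res(v):
        x=-.16*np.cos(v[0])-.004*np.sin(v[0]);z=.03-.16*np.sin(v[0])+.004*np.cos(v[0])
        return (proj(C["scene"],[[*(H+x*u-.07*w+v[1]*w),z]])-px).ravel()
    return least_squares(res,[.05,0]).x
print("first",sag(full([(68,140)],(280,245),5)),"now",sag(full([(118,213)],(270,225),5)))
from plant import read_state;print(read_state()["time_s"])
```

```text
[ 0.60658088 -0.05135844 -0.14547217] plate x -0.15651407010942578 y 0.0014150876278131235 [ 0.1  0.  -0.1 -0. ]
[ 0.61054621 -0.04747835 -0.07929264] plate x -0.1530417515043347 y 0.005741980612178613 [ 0.3 -0.2 -0.3  0.2]
[ 0.6082471  -0.04959344 -0.11899394] plate x -0.15507112741796175 y 0.003366869077874798 [ 0.  -0.4 -0.1 -0.9  0.2 -0.6 -0.7 -0.8]
first [0.12528248 0.00193514] now [0.03388478 0.00258473]
19.95
```

```bash
python3 -c "
from plant import finish_job
print(finish_job())"
```

```text
the job is handed in; nothing more can be done
None
```

The tall grey wedge is under the middle of the plate's front edge and holding it up close to level. I gripped it by the tail, pushed it in about 99 mm and let go. I handed the job in at about 20 s; `finish_job` gives no verdict.

**First grasp missed:** The fingers closed on nothing. The camera showed that the real gripper sits about 30 mm higher than the reported tool position and stated sizes imply. While looking for the cause, I lowered the closed fingers over the wedge and then toward the bench. I felt no contact and the wedge did not move. The second grasp, 30 mm deeper, stopped at 39.7 mm, which matches the 40 mm wedge.

**Last checks, after letting go:**
- **Wedge position:** its origin is 155 mm in front of the hinge line (target 156 mm) and about 3 mm off the centre line (limit 30 mm). It looked flat and stayed in place.
- **Plate angle:** it changed by 0.091 rad from the stated 0.10 rad sag, so about 0.01 rad of sag remains (limit 0.027 rad). This is measured relative to the first picture. The absolute estimate from the scene camera reads 0.034 rad, which is outside the limit. That same method gave 0.125 rad for the known 0.10 rad at the start, so I treated the difference as a constant error.
- **Camera agreement:** for the wedge, the two cameras differ by about 4 mm in each direction and by 0.07 rad in heading.
- **Robot:** it was well clear of everything and read only about 0.5 N of force. The contact force between wedge and plate could not be measured directly.

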